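Set the board holder's jaw to the long tab

ROBOT

A 6-joint arm with a two-finger parallel gripper is mounted at the origin on the work surface. World frame = base frame: x ahead of the robot, y to its left, z up, the work surface at z = 0. Lengths are in m, angles in rad, forces in N, time in s.
With the tool pointing down it reaches from about 0.325 to 0.9 m from the base axis. Payload 6.1 kg.
Tool frame: the origin (TCP) lies midway between the tips of the shut fingers; the grasp point (between the pads) lies 19 mm behind it; z points along the fingers, y is the line along which they close (so a half turn about z gives the same grasp; the last joint's range is limited). The gripper opens to 85 mm and grips with 20 to 120 N. Pads are 22 mm wide; open, the fingers measure 114 mm over their backs; the gripper's body (76 mm by 85 mm) begins 54 mm behind the grasp point. The pads swing forward as they close: fully open they stand 13 mm farther back than shut.
Start: joints at [1.137, 0.22, 1.526, -0, 1.395, -0.126], TCP at [0.189, 0.596, 0.231] pointing down, gripper open.
Joint ranges: [-2.98, 2.98], [-0.91, 2.08], [0.09, 2.57], [-1.24, 4.39], [0.2, 2.65], [-2.68, 2.68]. Speed limits (rad/s): [2.57, 2.57, 3.01, 3.14, 3.14, 3.14].

INTERFACE

Orientations are given as [roll, pitch, yaw] about the fixed x, y, z axes, in that order (R = Rz(yaw) Ry(pitch) Rx(roll)).
In Python, from station import manip gives the robot as it stands.
- The arm moves only by the shell command python3 -m creep 'ROWS' [FORCE]. ROWS is JSON, one flat list of numbers, 7 for each row, row after row: the shift along the tool's x, y, z in mm, then the turn, a rotation vector about the tool's x, y, z in degrees, then the closure in counts, from 0 (fully open) to 255 (shut). A call has 1 to 12 rows; each row shifts and turns the commanded pose from where the row before left it, along the tool's axes as they then stand; what a row does not reach is not made up. A row lasts 1/10 s, in which the tool goes at most 50 mm and 8.59 degrees, less where a joint would pass 70% of its speed; a pose out of reach is approached as far as the arm can. A call is refused whole if a number of a shift passes 50 or a number of a turn 8.59, either way. A call with a gripper value outside its range is refused whole. The fingers move at their own pace and stop on an object; FORCE is the grip in N (left out, the last holds). Time passes only in rows, so rows that do not move let the fingers close. It gives the time, the measured TCP pose, the force, the opening and the grip force at its end, in the units of the state.
- manip.get_obs(): the state, without advancing time (a new reading comes with each control period).
- manip.snapshot(name): name is "scene" or "top"; returns the picture (384x512x3 uint8, red, green, blue); there is no depth.
- manip.camera_params(name): a dict with "K" (3x3 intrinsics, pixels), "camera_from_world" (4x4, takes a point from world to camera coordinates). Camera axes: x right, y down, z forward; pixel columns grow to the right and rows downward; lengths in m; the calibration is good to about 2 mm. A picture is of the moment at which its call begins. camera_params takes no time and is no camera call.
- manip.sign_off(): hands the job in; it is judged then, once.
The state is a dict: "time": time; "joint_positions": joint angles; "qvel": joint speeds; "joint_torque": joint torques, N m; "position": TCP position; "ee_rot": TCP orientation; "contact_force": force on the tool from outside, world axes, zero at the start; "ft_torque": the same for the moment, N m; "gripper_width": finger opening in m; "grip_force": force on a finger pad.
Only numpy, scipy, OpenCV 4.12 (cv2) and the standard library are available. Lean on these libraries where they do the work, as an engineer would, in place of code of your own. Each camera call takes 0.05 s, during which the arm holds its last target. There are 200 camera calls.

TASK

Set the circuit-board holder for the next board: crank its handwheel until the pointer on the sliding jaw stands over the long tab of the scale (not the short one), within the tab's width, and let go of the crank.

Things in the scene. Friction and masses are not known exactly. Their poses are not given: they have to be found in the camera images.
- crank_grip (a point): Middle of the upright black crank grip on the handwheel, a round handle 16 mm in diameter and 52 mm tall (this point is on its axis, 26 mm above its foot), 42 mm from the wheel's axis. It spins freely on its pin: held from above, it can be carried round the circle without turning the gripper. The wheel's rim lies 1 mm below the grip's foot; the rest of the holder is lower.
- wheel_hub (a point): Centre of the top of the three-spoked steel handwheel, 120 mm in diameter, on a vertical axis at one end of the holder. One full turn moves the jaw 40 mm: clockwise seen from above drives it away from the wheel, anticlockwise draws it towards the wheel. It takes about 7 N at the grip and stays where it is left; pushing the jaw itself does not move it.
- pointer_tip (a point): Tip of the dark steel pointer, 6 mm wide, sticking out of the side of the aluminium sliding jaw (100 x 34 x 42 mm) over the scale bar. It travels with the jaw straight along the holder, 4 mm above the tops of the tabs, and can go at least 10 mm past either tab.
- long_tab: The long tab on the scale bar, fixed: a flat dark steel plate 65 mm long (across the scale, its x), 20 mm wide (along the jaw's travel, its y, pointing away from the handwheel), 6 mm thick. Origin: underside, middle of the end nearest the jaw. A tab of the same width but 28 mm long, on the other side of the pointer, is not meant; which is nearer the wheel varies.

How it is judged:
At the end, for the whole second after the job is handed in: The pointer tip stands over the long tab, within 10 mm either way of the middle of its 20 mm width (y of pointer_tip in the frame of long_tab between -0.01 and 0.01 m); the robot touches nothing.
It also fails if it takes over 48 s, if anything falls off the work surface, if the arm or the gripper's body presses on something with over 40 N, if the wrist force passes 120 N, or if a joint passes its speed limit or range.

## Working session

There is one attempt and no reset: what is moved stays moved. The work goes in short steps, Python scripts to look and compute and a shell command to move; the robot and the scene stay as the last step left them, time stands still between calls to the robot, and variables do not carry over. Pictures are saved under pics/ and viewed, at most 10 in all, crops included, and the job is handed in when it is done.

```bash
mkdir -p pics
python3 - <<'E'
from station import manip
import cv2
for n in("scene","top"):
    cv2.imwrite(f"pics/{n}0.png",manip.snapshot(n)[:,:,::-1]); p=manip.camera_params(n); print(p)
o=manip.get_obs();print(o["time"],o["position"],o["ee_rot"],o["gripper_width"])
E
```

```text
{'K': array([[402.62685605,   0.        , 257.30451148],
       [  0.        , 402.62685605, 196.9201432 ],
       [  0.        ,   0.        ,   1.        ]]), 'camera_from_world': array([[-0.52220042,  0.85279116,  0.00734621,  0.25642893],
       [ 0.49213283,  0.30836662, -0.81407328, -0.23637407],
       [-0.69649982, -0.42149409, -0.5807157 ,  1.14790471],
       [ 0.        ,  0.        ,  0.        ,  1.        ]])}
{'K': array([[486.60475718,   0.        , 258.95792656],
       [  0.        , 486.60475718, 186.97568544],
       [  0.        ,   0.        ,   1.        ]]), 'camera_from_world': array([[ 0.00315987, -0.99994501,  0.00999935,  0.08179223],
       [-0.98184213, -0.00499898, -0.18963399,  0.62520911],
       [ 0.18967355, -0.00921856, -0.98180393,  0.8585073 ],
       [ 0.        ,  0.        ,  0.        ,  1.        ]])}
0.1 [0.18912614 0.59513395 0.23029379] [-3.13985996e+00 -2.45401026e-04  2.83377360e+00] 0.08560080822590731
```

View pics/top0.png

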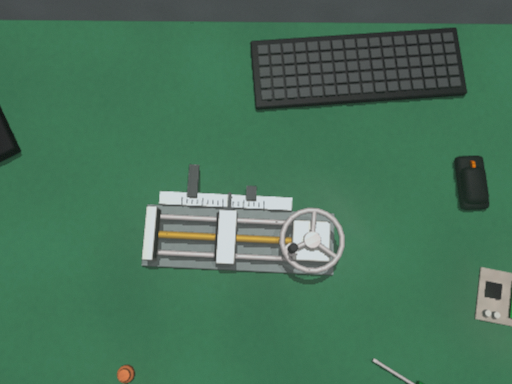

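View pics/scene0.png

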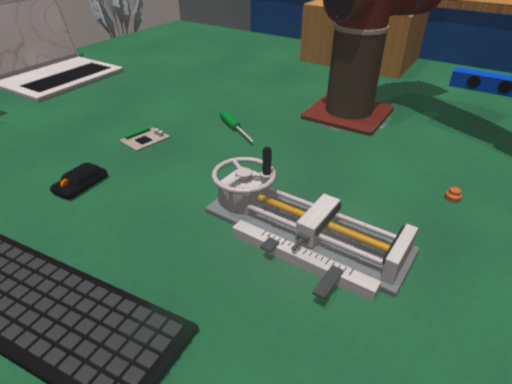

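Top: hub is at about (312,240), the grip at (293,248), the long tab at (193,182), the short tab at (251,193) and the pointer near (229,200). Scene: grip at (267,161), hub at (244,174), long tab at (328,283). I'll enlarge both for pixel accuracy.

Run:
```python
import cv2,numpy as np
a=cv2.imread("pics/top0.png")[155:285,135:355];b=cv2.imread("pics/scene0.png")[140:305,200:420]
cv2.imwrite("pics/topz.png",cv2.resize(a,None,fx=3.6,fy=3.6,interpolation=cv2.INTER_CUBIC))
cv2.imwrite("pics/scez.png",cv2.resize(b,None,fx=3.6,fy=3.6,interpolation=cv2.INTER_CUBIC))
```

```text
(no output)
```

View pics/topz.png

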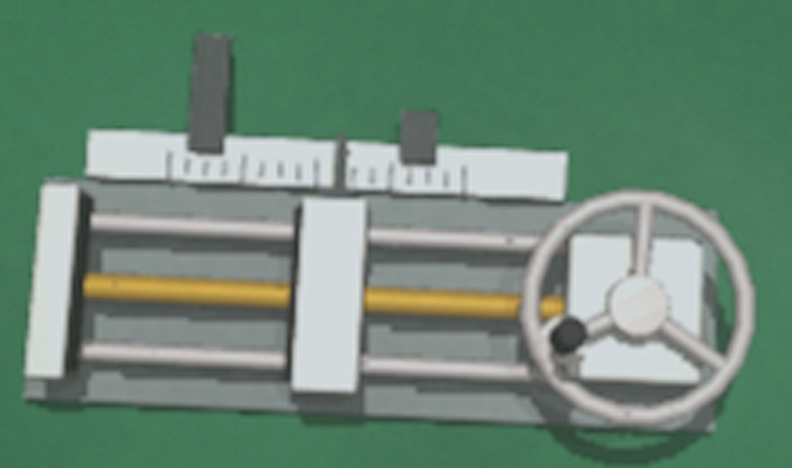

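View pics/scez.png

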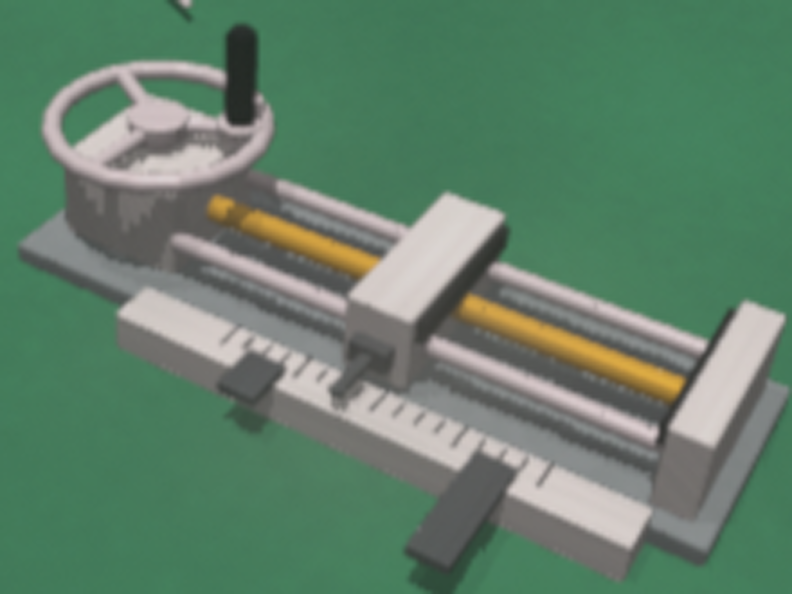

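```bash
cat > h.py <<'E'
import numpy as np,cv2
from station import manip
C={n:manip.camera_params(n) for n in("scene","top")}
P={n:C[n]["K"]@C[n]["camera_from_world"][:3] for n in C}
def tri(t,s):
    X=cv2.triangulatePoints(P["top"],P["scene"],np.array(t,float),np.array(s,float))[:,0];return X[:3]/X[3]
def onz(n,uv,z):
    A=P[n];M=np.c_[A[:,0],A[:,1],-np.r_[uv,1]];return np.linalg.solve(M,-(A[:,2]*z+A[:,3]))[:2]
E
python3 - <<'E'
from h import *
T=lambda x,y:(135+(x+.5)/3.6-.5,155+(y+.5)/3.6-.5)
S=lambda x,y:(200+(x+.5)/3.6-.5,140+(y+.5)/3.6-.5)
pts=dict(hub=((638,303),(158,114)),grip=((569,335),(241,76)),ptr=((341,138),(340,398)),n1=((188,150),(518,468)),n2=((223,153),(480,455)),f1=((196,35),(445,568)),f2=((231,38),(407,550)))
R={k:tri(T(*t),S(*s)) for k,(t,s) in pts.items()}
for k in R:print(k,R[k].round(4))
y=(R['n1']+R['f1']-R['n2']-R['f2'])[:2];y/=np.linalg.norm(y)
x=(R['f1']+R['f2']-R['n1']-R['n2'])[:2];x/=np.linalg.norm(x)
print(x,y)
m=(R['n1']+R['n2']+R['f1']+R['f2'])/4
e=onz("top",T(38,395),0);e2=onz("top",T(715,428),0);u=e-e2;u/=np.linalg.norm(u);print(u)
d=(m-R['ptr'])[:2];print("dist",d@y,d@u)
g=(R['grip']-R['hub']);print(np.linalg.norm(g[:2]),np.degrees(np.arctan2(g[1],g[0])))
E
```

```text
hub [ 0.5255 -0.0106  0.0813]
grip [0.5075 0.0266 0.1064]
ptr [0.6172 0.1428 0.0334]
n1 [0.6113 0.2249 0.029 ]
n2 [0.61   0.2068 0.0261]
f1 [0.6755 0.2217 0.0279]
f2 [0.6741 0.2035 0.0262]
[ 0.99873631 -0.05025721] [0.07354346 0.99729201]
[0.04462957 0.9990036 ]
dist 0.07315698724774576 0.07254086629506855
0.04129223738402556 115.76936761714953
```

The pointer has to go about 73 mm away from the wheel, so clockwise 1.82 turns (about 655°). I'll align the tool yaw to π (tool x = −world x, tool y = +world y) and approach.

```bash
python3 -m creep '[0,0,0,0,0,-5.88,0, 0,0,0,0,0,-5.88,0, 0,0,0,0,0,-5.88,0, -22.5,-40,0,0,0,0,0, -22.5,-40,0,0,0,0,0, -22.5,-40,0,0,0,0,0, -22.5,-40,0,0,0,0,0, -22.5,-40,0,0,0,0,0, -22.5,-40,0,0,0,0,0, -22.5,-40,0,0,0,0,0, -22.5,-40,0,0,0,0,0, -22.5,-40,0,0,0,0,0]' 40; python3 -m creep '[-23,-41,0,0,0,0,0, -23,-41,0,0,0,0,0, -23,-41,0,0,0,0,0, -23,-41,0,0,0,0,0, -23,-41,0,0,0,0,0, 0,0,0,0,0,0,0, 0,0,0,0,0,0,0]'
python3 - <<'E'
from h import *
o=manip.get_obs();p=o["position"];print(o["time"],p,o["ee_rot"],o["joint_positions"])
print("tool mm to grip",-(0.5075-p[0])*1e3,(0.0266-p[1])*1e3,(p[2]-.095)*1e3)
E
```

```text
time: 1.3
position: [0.3922, 0.2339, 0.2311]
ee_rot: [3.142, -0.0, -3.141]
contact_force: [0.7, 0.5, 0.4]
gripper_width: 0.0857
grip_force: 0.0
time: 2.0
position: [0.5066, 0.0299, 0.2306]
ee_rot: [3.141, -0.002, 3.139]
contact_force: [0.0, -0.3, 0.5]
gripper_width: 0.0853
grip_force: 0.0
2.0 [0.50664722 0.02985345 0.23061979] [ 3.14105496e+00 -1.63778619e-03  3.13900415e+00] [-9.68930509e-02 -6.14103017e-02  1.82696384e+00  3.88298714e-04
  1.37772027e+00 -1.66517526e+00]
tool mm to grip -0.8527775527660264 -3.2534516318992526 135.6197888363212
```

```bash
python3 -m creep '[-1,-3,35,0,0,0,0, 0,0,35,0,0,0,0, 0,0,35,0,0,0,0, 0,0,20,0,0,0,0, 0,0,10,0,0,0,0, 0,0,0,0,0,0,0, 0,0,0,0,0,0,255, 0,0,0,0,0,0,255, 0,0,0,0,0,0,255, 0,0,0,0,0,0,255, 0,0,0,0,0,0,255, 0,0,0,0,0,0,255]' 40; python3 -m creep '[0,0,0,0,0,0,255, 0,0,0,0,0,0,255]'
python3 - <<'E'
from h import *
a=manip.snapshot("top")[155:285,215:375];b=manip.snapshot("scene")[90:220,190:350]
cv2.imwrite("pics/g1.png",cv2.resize(np.vstack([a,b])[:,:,::-1],None,fx=2.3,fy=2.3))
o=manip.get_obs();print(o["position"],o["contact_force"],o["gripper_width"],o["grip_force"])
E
```

```text
time: 3.2
position: [0.5083, 0.0272, 0.097]
ee_rot: [-3.141, 0.001, 3.142]
contact_force: [-1.1, -1.3, 3.8]
gripper_width: 0.0146
grip_force: 39.1
time: 3.4
position: [0.5084, 0.0272, 0.097]
ee_rot: [-3.141, 0.001, 3.142]
contact_force: [-0.9, -1.6, 5.5]
gripper_width: 0.0147
grip_force: 39.2
[0.50835691 0.02723748 0.09701493] [-1.31373946 -1.27400367  6.12453203] 0.014501493031584161 39.205086501315236
```

View pics/g1.png

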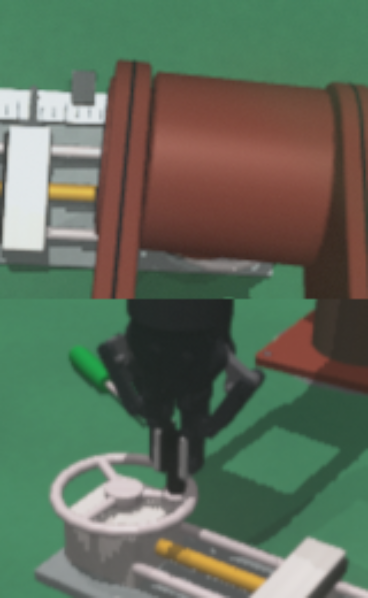

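The picture shows the fingers closed on the crank grip at crop (178,480): width 14.5 mm, grip force 39 N. Now I'll work out the circle steps: clockwise, 20° per row.

Run:
```python
import numpy as np
a=np.radians(114.4-20*np.arange(34));p=42*np.c_[-np.cos(a),np.sin(a)]
print(np.diff(p,axis=0)[:18].round(1).tolist())
```

```text
[[-14.1, 3.6], [-14.5, -1.4], [-13.2, -6.3], [-10.2, -10.4], [-6.0, -13.3], [-1.1, -14.5], [3.9, -14.0], [8.5, -11.9], [12.0, -8.2], [14.1, -3.6], [14.5, 1.4], [13.2, 6.3], [10.2, 10.4], [6.0, 13.3], [1.1, 14.5], [-3.9, 14.0], [-8.5, 11.9], [-12.0, 8.2]]
```

```bash
python3 -m creep '[-14.1,3.6,0,0,0,0,255, -14.5,-1.4,0,0,0,0,255, -13.2,-6.3,0,0,0,0,255, -10.2,-10.4,0,0,0,0,255, -6,-13.3,0,0,0,0,255, -1.1,-14.5,0,0,0,0,255, 0,0,0,0,0,0,255]'
python3 - <<'E'
from h import *
o=manip.get_obs();p=o["position"];g=p[:2]-[.5255,-.0106];print(p,o["contact_force"],np.linalg.norm(g),np.degrees(np.arctan2(g[1],g[0])),o["gripper_width"])
a=manip.snapshot("top")[155:285,135:355];b=manip.snapshot("scene")[140:270,200:420]
cv2.imwrite("pics/g2.png",cv2.resize(np.vstack([a,b])[:,:,::-1],None,fx=2.3,fy=2.3))
E
```

```text
time: 4.2
position: [0.5676, -0.0147, 0.097]
ee_rot: [3.14, 0.001, 3.141]
contact_force: [-1.3, 0.6, 5.7]
gripper_width: 0.0144
grip_force: 39.4
[ 0.56762533 -0.01473886  0.09699723] [-1.26132365  0.63220253  5.67710233] 0.042328170013791896 -5.611360273989525 0.014390063210026841
```

View pics/g2.png

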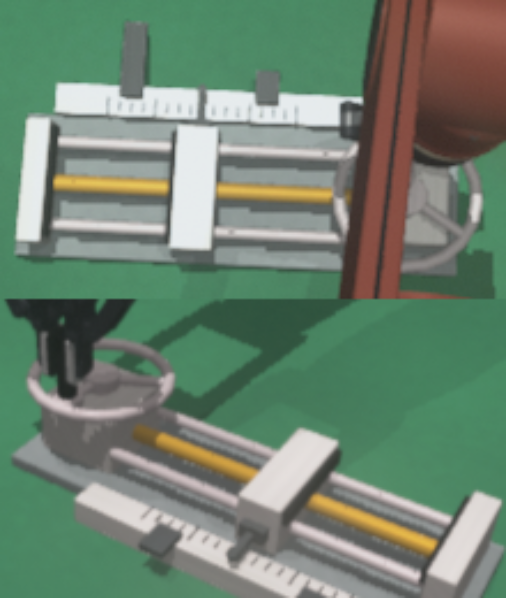

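The jaw has moved away from the wheel: the pointer is at crop (203,95), the wheel follows and forces are low. I'll do the remaining 27 steps.

```bash
python3 -m creep '[3.9,-14,0,0,0,0,255, 8.5,-11.9,0,0,0,0,255, 12,-8.2,0,0,0,0,255, 14.1,-3.6,0,0,0,0,255, 14.5,1.4,0,0,0,0,255, 13.2,6.3,0,0,0,0,255, 10.2,10.4,0,0,0,0,255, 6,13.3,0,0,0,0,255, 1.1,14.5,0,0,0,0,255, -3.9,14,0,0,0,0,255, -8.5,11.9,0,0,0,0,255, -12,8.2,0,0,0,0,255]' && python3 -m creep '[-14.1,3.6,0,0,0,0,255, -14.5,-1.4,0,0,0,0,255, -13.2,-6.3,0,0,0,0,255, -10.2,-10.4,0,0,0,0,255, -6,-13.3,0,0,0,0,255, -1.1,-14.5,0,0,0,0,255, 3.9,-14,0,0,0,0,255, 8.5,-11.9,0,0,0,0,255, 12,-8.2,0,0,0,0,255, 14.1,-3.6,0,0,0,0,255, 14.5,1.4,0,0,0,0,255, 13.2,6.3,0,0,0,0,255]' && python3 -m creep '[10.2,10.4,0,0,0,0,255, 6,13.3,0,0,0,0,255, 1.1,14.5,0,0,0,0,255, 0,0,0,0,0,0,255, 0,0,0,0,0,0,255]'
python3 - <<'E'
from h import *
a=manip.snapshot("top")[155:245,135:355];b=manip.snapshot("scene")[190:305,220:420]
cv2.imwrite("pics/t3.png",cv2.resize(a[:,:,::-1],None,fx=3.6,fy=3.6,interpolation=2))
cv2.imwrite("pics/s3.png",cv2.resize(b[:,:,::-1],None,fx=4,fy=4,interpolation=2))
o=manip.get_obs();p=o["position"];g=p[:2]-[.5255,-.0106];print(p,o["contact_force"],np.linalg.norm(g),np.degrees(np.arctan2(g[1],g[0])),o["gripper_width"])
E
```

```text
time: 5.5
position: [0.5072, 0.027, 0.0969]
ee_rot: [-3.139, -0.002, -3.141]
contact_force: [-5.0, -10.0, 8.8]
gripper_width: 0.0148
grip_force: 40.9
time: 6.7
position: [0.5029, -0.0464, 0.0971]
ee_rot: [-3.139, 0.006, 3.141]
contact_force: [9.8, -3.6, -1.9]
gripper_width: 0.0148
grip_force: 39.9
time: 7.2
position: [0.484, -0.0064, 0.097]
ee_rot: [3.141, 0.001, -3.141]
contact_force: [-0.2, 0.0, 7.1]
gripper_width: 0.0146
grip_force: 40.8
[ 0.48401369 -0.00642819  0.09696945] [-1.57199878  0.33889878  7.07068755] 0.04169553774636173 174.25771933022932 0.014515346981073455
```

View pics/t3.png

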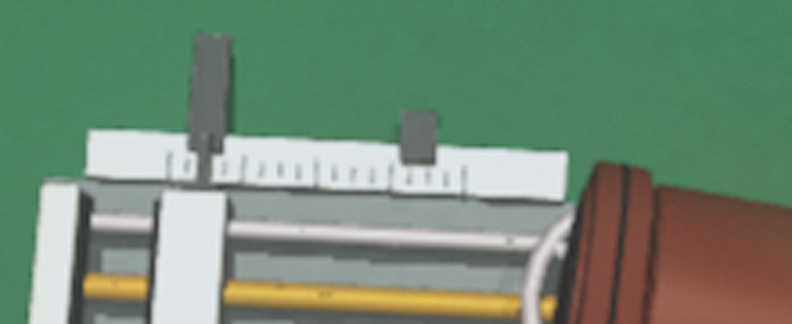

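View pics/s3.png

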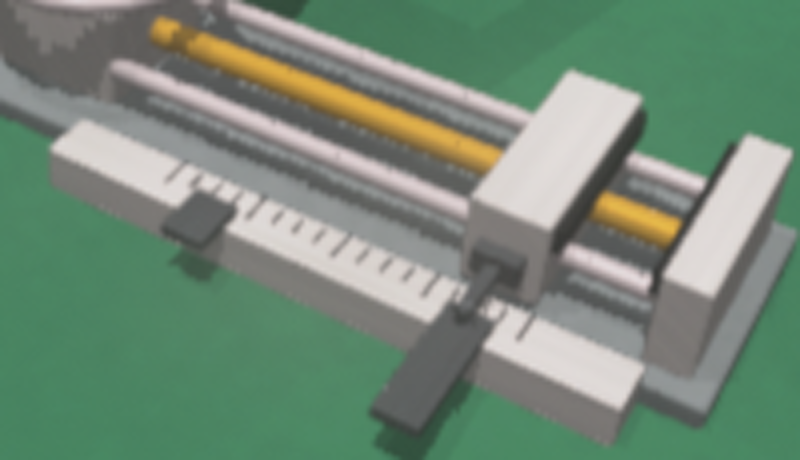

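The pointer is at top crop (205,140), in the middle of the long tab's near end (columns 188–223), and the scene view agrees. I'll let go and retreat upward.

```bash
python3 -m creep '[0,0,0,0,0,0,0, 0,0,0,0,0,0,0, 0,0,0,0,0,0,0, 0,0,0,0,0,0,0, 0,0,0,0,0,0,0, 0,0,0,0,0,0,0, 0,0,-15,0,0,0,0, 0,0,-30,0,0,0,0, 0,0,-40,0,0,0,0, 0,0,-40,0,0,0,0, 0,0,0,0,0,0,0, 0,0,0,0,0,0,0]'
python3 - <<'E'
from h import *
a=manip.snapshot("top")[155:285,135:355];b=manip.snapshot("scene")[90:305,200:420]
cv2.imwrite("pics/f.png",cv2.resize(np.vstack([a,b])[:,:,::-1],None,fx=1.7,fy=1.7,interpolation=2))
E
```

```text
time: 8.5
position: [0.4842, -0.0066, 0.2225]
ee_rot: [-3.141, 0.003, -3.141]
contact_force: [-0.8, -0.5, -0.8]
gripper_width: 0.0854
grip_force: 0.0
```

View pics/f.png

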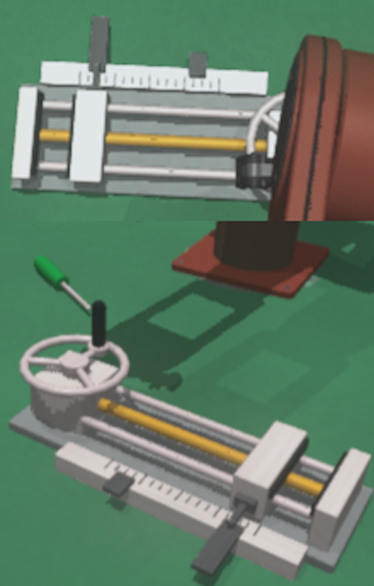

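The crank is free at (98,325), the gripper is clear of it, and the pointer is still on the long tab at (97,68).

```bash
python3 -c "
from station import manip
print(manip.sign_off())"
```

```text
the job is handed in; nothing more can be done
None
```

I cranked the wheel about 1.83 turns clockwise, so the pointer now stands near the middle of the long tab; the crank is released, the gripper is clear, and the job was handed in at about 8.6 s.

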